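# Lock a D-shaft in its hub with the setscrew

## Robot

A 6-joint arm with a two-finger parallel gripper is mounted at the origin on a cart in front of the work surface, level with it; the furniture and walls round the work are solid. World frame = base frame: x ahead of the robot, y to its left, z up, the work surface at z = 0. Lengths are in m, angles in degrees, forces in N, time in s.
With the tool pointing down it reaches from about 0.375 to 0.75 m from the base axis. Payload 9 kg.
Tool frame: the origin (TCP) lies where the fingers leave the gripper's body, on its centre line; the fingertips stand 73 mm ahead of it and the grasp point (between the pads) lies 54 mm ahead of it (robot.tip_reach is the distance from the TCP to the fingertips, in m); z points along the fingers, y is the line along which they close (so a half turn about z gives the same grasp; the last joint's range is limited). The gripper opens to 85 mm and grips with 20 to 120 N. Pads are 22 mm wide; open, the fingers measure 114 mm over their backs; the gripper's body (76 mm by 85 mm) begins 54 mm behind the grasp point. The pads swing forward as they close: fully open they stand 13 mm farther back than shut.
Start: joints at [52.729, 5.964, 5.575, 89.605, 0, 77.527], TCP at [0.252, 0.545, 0.304] pointing down, gripper open.
Joint ranges: [-171.21, 171.21], [-48.23, 106.86], [-62.78, 66.21], [-105.2, 120.99], [-86.42, 89.51], [-180, 180]. Speed limits (degrees/s): [127.2, 127.2, 147.25, 180, 180, 180].

## Interface

Orientations are given as [roll, pitch, yaw] about the fixed x, y, z axes, in that order (R = Rz(yaw) Ry(pitch) Rx(roll)).
In Python, from plant import robot gives the robot as it stands. Calls block until the motion is done:
- robot.move_pose(position, orientation): joint-space move of the TCP to a pose.
- robot.line_to(position, vel=0.15, rotation=None, guard=None): straight line of the TCP; rotation=None keeps the orientation; vel is the mean speed in m/s. With guard (N) it stops when the force on the tool has changed by that much, and returns True; else False.
- robot.goto_joints(angles): joint-space move.
- robot.set_gripper(opening): finger opening in m; the grip force is fixed at half the most; returns when the fingers have stopped.
- robot.pause(seconds).
- robot.ik(position, orientation): joint angles nearest the present ones, or None.
- robot.observe(): the state.
- robot.grab_frame(name): name is "scene" or "top" or "wrist"; returns the picture (480x640x3 uint8, blue, green, red); there is no depth.
- robot.get_calibration(name): a dict with "vertical_fov" (degrees; the focal length in pixels is half the picture's height over the tangent of half this angle, whatever the lens; pixels are square), "cx", "cy" (the principal point, pixels), "rvec" (rotation vector, rad) and "tvec" (3), from world to camera coordinates, as OpenCV has them. Camera axes: x right, y down, z forward; pixel columns grow to the right and rows downward; lengths in m; the calibration is good to about 2 mm. A picture is of the moment at which its call begins: read the wrist's pose just before it. get_calibration takes no time and is no camera call; for the wrist camera it gives the pose at the moment of the call.
A pose or a line that the arm cannot do raises robot.IKError and nothing moves.
- robot.job_done(): hands the job in; it is judged then, once.
The state is a dict: "time": time; "q": joint angles; "qvel": joint speeds; "joint_torque": joint torques, N m; "tool_pos": TCP position; "tcp_rot": TCP orientation; "ft_force": force on the tool from outside, world axes, zero at the start; "torque": the same for the moment, N m; "gripper_width": finger opening in m; "gripper_force": force on a finger pad.
Only numpy, scipy, OpenCV 4.12 (cv2) and the standard library are available. Lean on these libraries where they do the work, as an engineer would, in place of code of your own. Each camera call takes 0.05 s, during which the arm holds its last target. There are 200 camera calls.

## Task

The shaft with the flat is loose in its hub on the bench. Turn it by its ball lever until the lever stands straight up, so that the flat faces the setscrew above it; then put the larger of the two hex keys fully down into the setscrew's socket, feeling gently for the hexagon without ramming it, and turn it clockwise until the screw is snug on the flat, firm but not forced. Leave that key standing in the screw and the smaller key in its stand.

Things in the scene. Friction and masses are not known exactly. Their poses are not given: they have to be found in the camera images.
- hub: grey hub on a dark steel foot plate (94 x 80 x 10 mm), fixed to the bench; origin: centre of the foot's underside, z up. The shaft runs through it along the hub's y axis, 45 mm above the origin; a round boss on top, 70 mm above the bench, carries the setscrew
- shaft (a joint): turn of the 28 mm steel shaft about the hub's y axis, rad: 0 when the lever stands straight up, which is when the flat (milled 3.5 mm deep all along the shaft, seen at the bare end) faces straight up at the setscrew; positive when the lever leans to the hub's +x. It turns stiffly (0.12 N m) and stays where it is left
- lever_ball (a point): centre of the black ball, 26 mm in diameter, at the end of the shaft's lever; it lies 72 mm from the shaft's axis and 80 mm along the hub's +y from the setscrew's axis; lever rod 10 mm thick
- setscrew: steel setscrew upright in the hub; origin: centre of its top face, 92 mm above the bench at the start; follows its up and down, not its turning. Clockwise from above it sinks 5 mm a radian, and the key with it; its tip meets the shaft's round after 1 mm, the flat after 4.5 mm (0.9 rad). It takes 0.15 N m to turn (about 0.07 felt at rest); 0.1 N m more presses 20 N: snug. Over 70 N is forced
- key_stand: wooden stand, 56 x 140 x 40 mm, fixed; origin: centre of its underside; two upright holes 21 mm wide and 32 mm deep at 36 mm either way along its y axis, a hex key standing loose in each
- hex_key_grip (a point): centre of the black flat handle of the larger hex key, 36 mm wide (key's x), 12 mm thick (key's y), 30 mm high; the handle's centre is 77 mm above the key's lower end. 0.1 kg. Steel hexagon 17 mm across flats with a 3 mm long tapered end
- hex_key: the larger hex key; origin: centre of its lower end; key's z points up to its handle
- spare_key_grip (a point): centre of the black flat handle of the smaller hex key (11 mm across flats, too small for the screw), 26 x 10 x 22 mm; 63 mm above its lower end
- socket_mouth (a point): centre of the setscrew's top face (31 mm wide): mouth of its hexagonal socket, 18 mm across flats, 12 mm deep, with a 1.4 mm funnelled lip. The angle of the hexagon is not measured and differs every time: until the key is turned to match it, the key's tapered end rests 2 to 5 mm below the mouth; then it drops to the floor, if need be with a wiggle
Mind the look-alikes: they are no part of the job. What is shaped like the hex_key but red or turquoise is not meant.

How it is judged (in metres and radians):
On the way, in this order (a step that is already met when the one before it is completed fails the run):
1. the shaft is turned so that its flat faces the setscrew (within 0.12 rad) while the screw is still up (value of joint shaft between -0.12 and 0.12 rad and z of setscrew in the frame of hub above 0.0905 m), for 0.3 s.
2. the larger key is in the socket, at least 9 mm deep (z of hex_key in the frame of setscrew below -0.009 m and horizontal distance between hex_key and setscrew below 0.004 m), for 0.1 s.
At the end, for the whole second after the job is handed in: the flat faces the setscrew within 0.12 rad, the screw has gone down at least 3.5 mm and presses on the flat with more than 8 N, the larger key stands in the socket (7 mm deep or more, leaning less than 0.25 rad), the smaller key is where it was within 20 mm (value of joint shaft between -0.12 and 0.12 rad and z of setscrew in the frame of hub below 0.0885 m and contact force between setscrew and shaft above 8 N and z of hex_key in the frame of setscrew below -0.007 m and horizontal distance between hex_key and setscrew below 0.005 m and angle between hex_key's own z axis and vertical below 0.25 rad and distance of spare_key_grip from where it was at the start of the episode below 0.02 m); the robot touches nothing.
It fails at once if the setscrew is forced: its tip presses on the shaft with more than 70 N (contact force between setscrew and shaft above 70 N).
It fails at once if the key is rammed: more than 30 N between key and setscrew while it is not yet 6 mm into the socket (contact force between hex_key and setscrew above 30 N and z of hex_key in the frame of setscrew above -0.006 m).
It fails at once if the smaller key is pulled out or knocked over (distance of spare_key_grip from where it was at the start of the episode above 0.03 m).
It also fails if it takes over 72 s, if anything falls off the work surface, if the arm or the gripper's body presses on something with over 40 N, if the wrist force passes 120 N, or if a joint passes its speed limit or range.

## Working session

There is one attempt and no reset: what is moved stays moved. The work goes in short steps, each a Python script; the robot and the scene stay as the last script left them, time stands still between calls to the robot, and variables do not carry over. Pictures are saved under pics/ and viewed, at most 10 in all, crops included, and the job is handed in when it is done.

```bash
mkdir -p pics; ls
python3 - <<'E'
from plant import robot
import cv2,numpy as np
for n in("scene","top"):
    im=robot.grab_frame(n); cv2.imwrite(f"pics/{n}0.png",im)
    c=robot.get_calibration(n); print(n,{k:np.round(v,4).tolist() for k,v in c.items()})
o=robot.observe(); print(o)
E
```

```text
pics
scene {'vertical_fov': 43.2048, 'cx': 327.2807, 'cy': 237.7585, 'rvec': [2.0395, -0.5001, 0.2792], 'tvec': [-0.4769, 0.1536, 0.9067]}
top {'vertical_fov': 50.3975, 'cx': 322.2483, 'cy': 241.0204, 'rvec': [2.1246, -2.1464, 0.1351], 'tvec': [-0.0502, 0.4754, 0.8854]}
{'time': 0.1, 'q': array([5.27287192e+01, 5.99570260e+00, 5.53151320e+00, 8.96042227e+01,
       1.33543762e-03, 7.75285058e+01]), 'qvel': array([-0.03927814, -0.08833043,  0.03806629,  0.04755187, -0.0245218 ,
        0.01768265]), 'joint_torque': array([ 5.93727615e-03, -5.58208001e+01,  5.04719245e+01,  1.30603925e-02,
       -3.12700759e-04, -1.31996455e-05]), 'tool_pos': array([0.2515085 , 0.54451082, 0.30319485]), 'tcp_rot': array([-1.79933491e+02, -1.60777827e-02,  1.55200203e+02]), 'ft_force': array([-0.03845424, -0.4919851 , -0.34391495]), 'torque': array([ 0.04872564, -0.00508543, -0.02011649]), 'gripper_force': 0.0, 'gripper_width': 0.08489746331974767}
```

View pics/scene0.png

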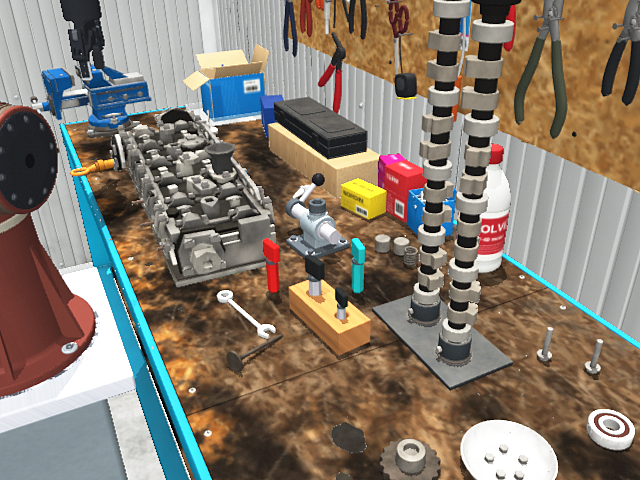

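View pics/top0.png

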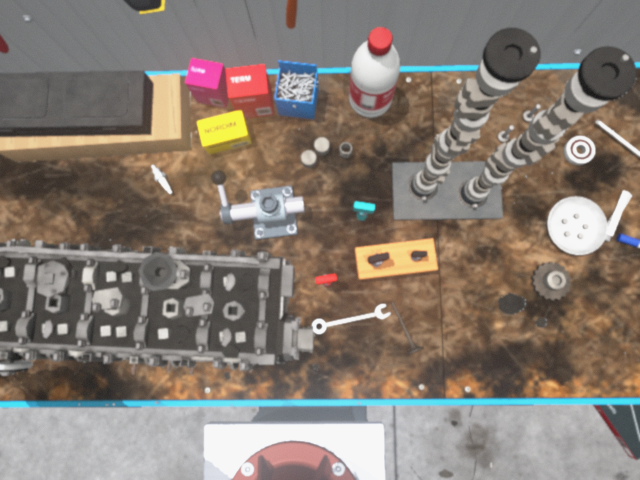

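The scene shows red (272,265) and turquoise (358,265) look-alikes and two black-handled keys in the wooden stand: the larger at scene (315,270) / top (378,258), the smaller at scene (341,300) / top (418,255). The hub is at top (272,208) and the ball at top (219,177), scene (318,179). The larger black key is the one meant. I'll confirm it in a crop and measure.

```bash
cat > h.py <<'E'
from plant import robot
import cv2,numpy as np
def K(c):
    f=240/np.tan(np.radians(c["vertical_fov"])/2); return np.array([[f,0,c["cx"]],[0,f,c["cy"]],[0,0,1]])
def ray(c,p):
    R=cv2.Rodrigues(np.array(c["rvec"],float))[0]; t=np.array(c["tvec"],float).ravel()
    d=R.T@np.linalg.inv(K(c))@np.array([p[0],p[1],1.]); return -R.T@t,d/np.linalg.norm(d)
def onplane(c,p,z):
    o,d=ray(c,p); return o+d*(z-o[2])/d[2]
def tri(rs):
    A=sum(np.eye(3)-np.outer(d,d) for o,d in rs); b=sum((np.eye(3)-np.outer(d,d))@o for o,d in rs)
    x=np.linalg.solve(A,b); return x,[np.linalg.norm(np.cross(x-o,d)) for o,d in rs]
def proj(c,P):
    return cv2.projectPoints(np.array(P,float).reshape(-1,1,3),np.array(c["rvec"],float),np.array(c["tvec"],float),K(c),None)[0].reshape(-1,2)
def blobs(mask,x0,y0,x1,y1,amin=15):
    n,l,s,ce=cv2.connectedComponentsWithStats(mask[y0:y1,x0:x1].astype(np.uint8))
    return [(np.round(ce[i]+[x0,y0],1).tolist(),s[i,4],(s[i,:4]+[x0,y0,0,0]).tolist()) for i in range(1,n) if s[i,4]>=amin]
E
python3 - <<'E'
from h import *
s=cv2.imread("pics/scene0.png");t=cv2.imread("pics/top0.png")
dk=lambda im:im.max(2)<60
print("top ball",blobs(dk(t),205,165,235,190));print("top keys",blobs(dk(t),360,245,432,270))
print("sc ball",blobs(dk(s),305,168,330,192));print("sc keys",blobs(dk(s),300,250,352,312))
h=cv2.cvtColor(t,cv2.COLOR_BGR2HSV)
w=(h[...,0]>8)&(h[...,0]<25)&(h[...,1]>90)&(h[...,2]>150)
w=cv2.morphologyEx(w.astype(np.uint8),cv2.MORPH_CLOSE,np.ones((15,15)))
b=np.zeros_like(w);b[230:290,345:445]=w[230:290,345:445]
print("stand",cv2.minAreaRect(max(cv2.findContours(b,0,1)[0],key=cv2.contourArea)))
a=cv2.resize(t[165:285,200:440],None,fx=3.33,fy=3.33,interpolation=2)[:400,:800]
q=cv2.resize(s[165:350,255:375],None,fx=3,fy=3)
cv2.imwrite("pics/c1.png",np.hstack([cv2.resize(a,(440,220)),np.zeros((220,0,3),np.uint8)]))
m=np.zeros((600,800,3),np.uint8);m[:555,:360]=q
m[:240,364:784]=cv2.resize(t[170:250,205:345],(420,240));m[244:244+200,364:784]=cv2.resize(t[235:275,355:439],(420,200))
cv2.imwrite("pics/c1.png",m)
E
```

```text
top ball []
top keys []
sc ball [([317.7, 179.7], np.int32(98), [312, 174, 12, 12])]
sc keys [([314.4, 268.2], np.int32(320), [303, 255, 22, 26]), ([328.5, 261.9], np.int32(22), [324, 260, 11, 5]), ([348.1, 281.2], np.int32(36), [344, 278, 8, 7]), ([341.3, 298.1], np.int32(150), [335, 288, 14, 20])]
stand ((394.5, 259.5), (59.0, 99.0), 90.0)
```

View pics/c1.png

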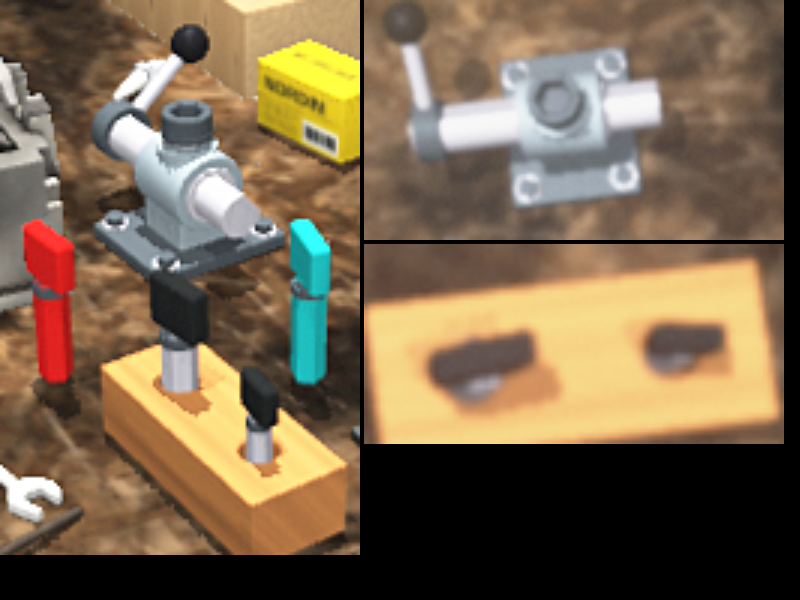

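The crop confirms it: the larger key is the black-handled one at the stand's left hole, with the smaller key at the right hole. The red and turquoise ones stand on the bench. Next I'll take wrist views for precision.

Run:
```python
from h import *
ct=robot.get_calibration("top");cs=robot.get_calibration("scene")
print("ball",tri([ray(ct,(218.7,176.7)),ray(cs,(317.7,179.7))]))
print("key",tri([ray(ct,(378.2,257.2)),ray(cs,(314.4,268.2))]))
print("spare",tri([ray(ct,(419.2,253.6)),ray(cs,(341.3,298.1))]))
S=tri([ray(ct,(269.3,203.3)),ray(cs,(317,200))]);print("sock",S, onplane(ct,(269.3,203.3),.092))
# wrist views
c=robot.get_calibration("wrist");o=robot.observe()
print("wrist cam centre",ray(c,(c["cx"],c["cy"])),o["tool_pos"],c["vertical_fov"])
R=cv2.Rodrigues(np.array(c["rvec"]))[0];print(np.round(R,3))
for p in([.45,.06,.33],[.47,.0,.33],[.40,-.09,.33],[.42,.1,.33]):
    for y in(155,90,0,-90,180): print(p,y,robot.ik(p,[180,0,y]) is not None,end=" ")
    print()
```

```text
ball (array([0.58047637, 0.12250914, 0.09055162]), [np.float64(0.0008775838822205332), np.float64(0.0008775838822206519)])
key (array([ 0.43841676, -0.15055446,  0.08149943]), [np.float64(0.0006501060179958948), np.float64(0.0006501060179958366)])
spare (array([ 0.44569876, -0.2224663 ,  0.06848297]), [np.float64(0.00029614937089087135), np.float64(0.0002961493708907634)])
sock (array([0.53273129, 0.03313948, 0.09557619]), [np.float64(0.0008613038182090482), np.float64(0.0008613038182091772)]) [0.53271629 0.03388089 0.092     ]
wrist cam centre (array([0.18057104, 0.57651833, 0.37408412]), array([ 0.27380109, -0.12823068, -0.9531998 ])) [0.2515085  0.54451082 0.30319485] 59.56912086372333
[[ 0.42   0.907 -0.001]
 [ 0.865 -0.4    0.302]
 [ 0.274 -0.128 -0.953]]
[0.45, 0.06, 0.33] 155 True [0.45, 0.06, 0.33] 90 True [0.45, 0.06, 0.33] 0 True [0.45, 0.06, 0.33] -90 True [0.45, 0.06, 0.33] 180 True 
[0.47, 0.0, 0.33] 155 True [0.47, 0.0, 0.33] 90 True [0.47, 0.0, 0.33] 0 True [0.47, 0.0, 0.33] -90 True [0.47, 0.0, 0.33] 180 True 
[0.4, -0.09, 0.33] 155 True [0.4, -0.09, 0.33] 90 True [0.4, -0.09, 0.33] 0 True [0.4, -0.09, 0.33] -90 True [0.4, -0.09, 0.33] 180 True 
[0.42, 0.1, 0.33] 155 True [0.42, 0.1, 0.33] 90 True [0.42, 0.1, 0.33] 0 True [0.42, 0.1, 0.33] -90 True [0.42, 0.1, 0.33] 180 True
```

Run:
```python
from h import *
import pickle
D={}
def snap(n,p,yaw):
    robot.move_pose(p,[180,0,yaw]); robot.pause(.3)
    c=robot.get_calibration("wrist"); im=robot.grab_frame("wrist"); cv2.imwrite(f"pics/{n}.png",im); D[n]=c
snap("hub180",[.50,.075,.28],180)
snap("hub90",[.54,.06,.28],90)
snap("key90",[.43,-.15,.30],90)
snap("key180",[.40,-.18,.30],180)
pickle.dump(D,open("cal.pkl","wb"));o=robot.observe();print(o["time"],o["q"])
a=[cv2.imread(f"pics/{n}.png") for n in("hub180","hub90","key90","key180")]
m=np.vstack([np.hstack(a[:2]),np.hstack(a[2:])]);cv2.imwrite("pics/m.png",cv2.resize(m,(800,600),interpolation=cv2.INTER_AREA))
```

```text
7.225 [-4.14070924e+01 -2.26523787e+01 -2.09307377e+01  9.17193354e+01
  1.79346868e-05 -4.14014598e+01]
```

View pics/m.png

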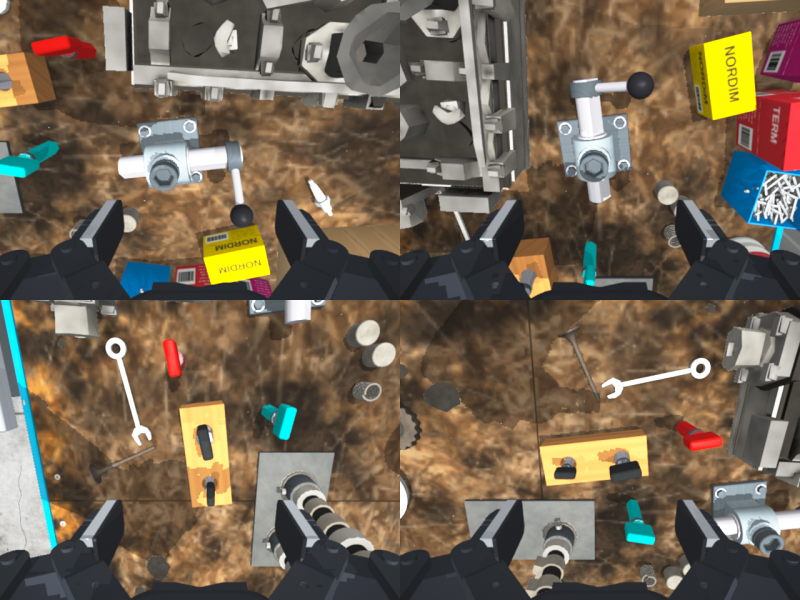

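Run:
```python
from h import *
import pickle
D=pickle.load(open("cal.pkl","rb"))
I={n:cv2.imread(f"pics/{n}.png") for n in D}
for n,(x,y) in {"hub180":(386,342),"hub90":(384,136)}.items():
    m=I[n].max(2)<70; print(n,"ball",blobs(m,x-30,y-28,x+30,y+28,150))
for n,(x,y) in {"key90":(328,226),"key180":(358,272)}.items():
    m=I[n].max(2)<75; print(n,"key",blobs(m,x-35,y-35,x+35,y+35,60))
def crop(n,x,y,s,z): return cv2.resize(I[n][y-s:y+s,x-s:x+s],(z,z),interpolation=cv2.INTER_CUBIC)
a=np.hstack([crop("hub180",262,280,30,300),crop("hub90",307,267,30,300)])
b=np.hstack([crop("key90",328,226,30,300),crop("key180",358,272,30,300)])
cv2.imwrite("pics/c2.png",np.vstack([a,b]))
```

```text
hub180 ball [([386.1, 344.5], np.int32(956), [369, 327, 36, 37])]
hub90 ball [([383.9, 136.6], np.int32(1356), [363, 115, 43, 44])]
key90 key [([325.2, 215.8], np.int32(378), [316, 200, 23, 51])]
key180 key [([359.7, 274.1], np.int32(1181), [336, 258, 50, 36]), ([366.2, 300.7], np.int32(195), [346, 295, 36, 12])]
```

View pics/c2.png

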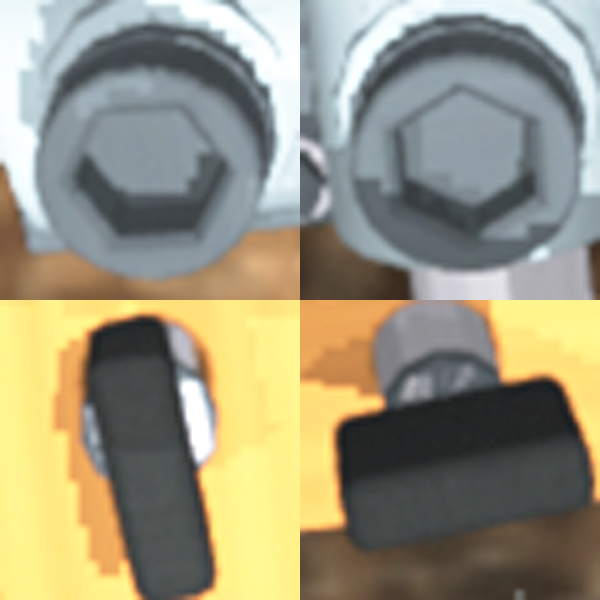

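Wrist crops: the screw's top face is centred near (262,284) in hub180 and (310,269) in hub90, with its hexagon visible. The larger key's handle top face is also clear in both key views. I'll project these now.

Run:
```python
from h import *
import pickle
D=pickle.load(open("cal.pkl","rb"))
f180=lambda x,y:(232+x/5,250+y/5); f90=lambda x,y:(277+(x-300)/5,237+y/5)
k90=lambda x,y:(298+x/5,196+(y-300)/5); k180=lambda x,y:(328+(x-300)/5,242+(y-300)/5)
P=lambda n,f,L,z:np.array([onplane(D[n],f(*q),z) for q in L])
def bins(n,f,L):
    w=P(n,f,L,.092)[:,:2]; c=w.mean(0); print(n,"hex c",c*1e3,"corner ang mod60",[round(np.degrees(np.arctan2(*(q-c)[::-1]))%60,1) for q in w],"r",np.round(np.linalg.norm(w-c,axis=1)*1e3,1))
bins("hub180",f180,[(75,160),(95,108),(180,105),(228,163),(200,238),(115,238)])
bins("hub90",f90,[(460,86),(397,125),(403,190),(472,235),(537,187),(530,122)])
for n,f,L in(("hub180",f180,[(38,165),(262,165),(151,278),(151,60)]),("hub90",f90,[(352,160),(580,160),(466,270),(466,52)])):
    w=P(n,f,L,.092);print(n,"circ c",w.mean(0)*1e3,np.linalg.norm(w[0]-w[1])*1e3,np.linalg.norm(w[2]-w[3])*1e3)
B,e=tri([ray(D["hub180"],(386.1,344.5)),ray(D["hub90"],(383.9,136.6))]);print("ball",B*1e3,e)
for n,f,L in(("key90",k90,[(88,370),(170,365),(213,585),(140,597)]),("key180",k180,[(345,487),(578,433),(592,500),(360,550)])):
    w=P(n,f,L,.100)[:,:2]*1e3; e=[w[(i+1)%4]-w[i] for i in range(4)]
    print(n,w.mean(0),[np.round(np.linalg.norm(v),1) for v in e],[round(np.degrees(np.arctan2(v[1],v[0]))%180,1) for v in e])
```

```text
hub180 hex c [532.59555041  36.52197474] corner ang mod60 [np.float64(22.3), np.float64(37.7), np.float64(33.9), np.float64(34.8), np.float64(32.8), np.float64(33.6)] r [ 9.9 11.1 10.2 10.6 12.  11.2]
hub90 hex c [533.501166    36.95715591] corner ang mod60 [np.float64(34.5), np.float64(33.1), np.float64(28.3), np.float64(33.4), np.float64(36.1), np.float64(31.1)] r [10.1 10.2  9.6 11.1 10.2  9.8]
hub180 circ c [532.42305458  36.74258329  92.        ] 29.9208907522211 31.57950371766127
hub90 circ c [533.42844816  36.45859382  92.        ] 30.139553089513946 30.86761988519372
ball [578.0293376  121.65710972  93.08242972] [np.float64(2.129225239101079e-05), np.float64(2.129225239108258e-05)]
key90 [ 436.04909842 -150.78062519] [np.float64(10.9), np.float64(31.3), np.float64(10.1), np.float64(32.6)] [np.float64(3.6), np.float64(101.4), np.float64(9.9), np.float64(102.5)]
key180 [ 435.33479903 -150.83011409] [np.float64(33.1), np.float64(10.3), np.float64(33.2), np.float64(9.8)] [np.float64(104.0), np.float64(13.6), np.float64(103.2), np.float64(13.1)]
```

```bash
cat >> h.py <<'E'
SC=np.array([.5329,.0366]); PSI=np.radians(5.9)
HX=np.array([np.cos(PSI),np.sin(PSI)]); HY=np.array([-np.sin(PSI),np.cos(PSI)])
def ballpos(th):
    th=np.radians(th); return np.r_[SC+.08*HY+.072*np.sin(th)*HX,.045+.072*np.cos(th)]
def up(P): return np.array(P)+[0,0,.054]
E
python3 - <<'E'
from h import *
robot.set_gripper(.052)
robot.move_pose(up(ballpos(48.1))+[0,0,.07],[180,0,185.9])
print(robot.line_to(up(ballpos(48.1)),vel=.12,guard=12))
robot.set_gripper(.02); o=robot.observe();print(o["gripper_width"],o["gripper_force"],o["ft_force"])
for th in(40,32,24,16,8,0): robot.line_to(up(ballpos(th)),vel=.08)
robot.pause(.2);o=robot.observe();print(o["tool_pos"]-up(ballpos(0)),o["ft_force"])
robot.set_gripper(.05); robot.line_to(up(ballpos(0))+[0,0,.08],vel=.2)
robot.set_gripper(.05)
robot.move_pose([.50,.075,.28],[180,0,180]);robot.pause(.2)
c=robot.get_calibration("wrist");im=robot.grab_frame("wrist");cv2.imwrite("pics/after.png",im)
m=im.max(2)<70;p=proj(c,ballpos(0))[0];print(p);x,y=p.astype(int)
print(blobs(m,x-40,y-40,x+40,y+40,150),[proj(c,ballpos(t))[0] for t in(-8,8)])
print(robot.observe()["time"])
cv2.imwrite("pics/after_c.png",im[y-140:y+60,x-200:x+80])
E
```

```text
False
0.023226961088991516 58.56372535228729 [1.9231796  5.22812475 3.73679733]
[ 3.55356491e-04 -2.73068538e-05  1.85199717e-05] [0.08275797 0.29643127 0.40019643]
[387.29842983 289.28177732]
[([386.8, 320.9], np.int32(395), [370, 307, 32, 22])] [array([386.21603286, 273.46858534]), array([387.99879989, 303.79552555])]
13.725
```

View pics/after_c.png

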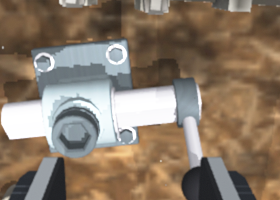

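The crop shows the lever still leaning: the ball is at about (387,328) and partly hidden by a finger, so it slipped out of the grip. I'll measure the angle, then push with closed fingers.

```bash
cat >> h.py <<'E'
def look(name):
    robot.set_gripper(.085)
    robot.move_pose([.55,.075,.29],[180,0,180]);robot.pause(.2)
    c=robot.get_calibration("wrist");im=robot.grab_frame("wrist");cv2.imwrite(f"pics/{name}.png",im)
    ths=np.arange(-40,70,.5);pp=np.array([proj(c,ballpos(t))[0] for t in ths])
    x0,y0=pp.min(0).astype(int)-25;x1,y1=pp.max(0).astype(int)+25
    b=max(blobs(im.max(2)<70,max(x0,0),max(y0,0),x1,min(y1,480),150),key=lambda b:b[1]);d=np.linalg.norm(pp-b[0],axis=1);i=d.argmin()
    print(b,"theta",ths[i],"miss px",d[i],"t",robot.observe()["time"]); return ths[i]
E
python3 - <<'E'
from h import *
look("l1")
E
```

```text
([389.4, 256.8], np.int32(1086), [371, 238, 39, 39]) theta 30.5 miss px 0.42240313717611955 t 14.7417
```

Run:
```python
from h import *
robot.set_gripper(0)
T=lambda th,off:ballpos(th)+np.r_[HX*off,.065]
robot.move_pose(T(31,.038)+[0,0,.05],[180,0,185.9])
robot.line_to(T(31,.038),vel=.15,guard=10)
for th in(31,23,15,7,1):
    robot.line_to(T(th,.0245),vel=.07)
print(robot.observe()["ft_force"])
robot.line_to(T(1,.04),vel=.15);robot.line_to(T(1,.04)+[0,0,.06],vel=.2)
look("l2")
```

```text
[ 0.39136061 -0.05036307  0.33078564]
([387.3, 205.5], np.int32(1263), [365, 185, 46, 43]) theta 0.5 miss px 1.6310949345428445 t 20.05
```

The lever now stands at 0.5°, well inside tolerance. Next I'll pick the larger black key and carry it above the screw.

Run:
```python
from h import *
robot.set_gripper(.04)
p=np.array([.4357,-.1508,.139])
robot.move_pose(p+[0,0,.06],[180,0,103])
print(robot.line_to(p,vel=.1,guard=8), robot.observe()["ft_force"])
robot.set_gripper(0);o=robot.observe();print(o["gripper_width"],o["ft_force"],o["torque"])
robot.line_to(p+[0,0,.115],vel=.12)
robot.pause(.1);o=robot.observe();print(o["ft_force"],o["torque"],o["gripper_width"])
robot.move_pose([SC[0],SC[1],.250],[180,0,93.5]);robot.pause(.2)
o=robot.observe();print(o["tool_pos"],o["ft_force"],o["torque"],o["time"],o["q"])
im=robot.grab_frame("scene");c=robot.get_calibration("scene")
t=robot.grab_frame("wrist");cw=robot.get_calibration("wrist")
tip=o["tool_pos"]-[0,0,.131]
x,y=proj(c,tip)[0];print("scene tip exp",x,y,proj(c,np.r_[SC,.092]));u,v=proj(cw,tip)[0];print("wrist tip exp",u,v)
x,y,u,v=map(int,(x,y,u,v))
a=cv2.resize(im[y-60:y+40,x-50:x+50],(400,400),interpolation=cv2.INTER_CUBIC);b=cv2.resize(t[v-80:v+80,u-80:u+80],(400,400))
cv2.imwrite("pics/key.png",np.hstack([a,b]))
```

```text
False [ 0.34961109 -0.55298524  0.18464656]
0.015971627994097005 [0.24024359 0.458644   5.65571764] [ 0.07172843  0.03337    -0.02896301]
[ 0.08587811  0.2999854  -0.73022818] [-0.00555408 -0.01765836 -0.0129179 ] 0.015733184993697392
[0.53277359 0.03537472 0.2501273 ] [ 0.93770315  0.32427219 -1.31719843] [-0.02156128  0.00711171  0.06046725] 24.9917 [-1.02435134e+01 -5.84436675e+00 -1.18266141e+01  8.40048877e+01
 -1.11391135e-02  7.63536322e+01]
scene tip exp 315.77067949224755 187.7699081976706 [[315.80294195 201.1097168 ]]
wrist tip exp 320.18844581864454 267.26526532963516
```

View pics/key.png

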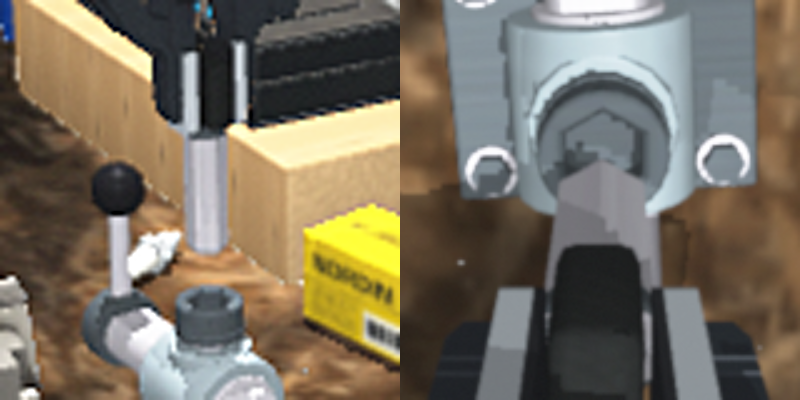

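Crop: the key hangs straight in the gripper with a hexagon corner facing the camera, matching the socket's corner at (603,108). The lever stands upright. I'll feel my way down gently.

```bash
cat >> h.py <<'E'
def st(): 
    robot.pause(.1); o=robot.observe(); return o
def goxy(z,yaw,xy=SC,vel=.06):
    robot.line_to([xy[0],xy[1],z],vel=vel,rotation=[180,0,yaw]); e=np.r_[xy,z]-st()["tool_pos"]
    robot.line_to(np.r_[xy,z]+e,vel=.06,rotation=[180,0,yaw]); return st()
def show(o,s=""): print(s,"depth",round((.092-(o["tool_pos"][2]-.131))*1e3,2),"xy",np.round((o["tool_pos"][:2]-SC)*1e3,2),"yaw",round(o["tcp_rot"][2],1),"F",np.round(o["ft_force"],1),"T",np.round(o["torque"],3),"t",round(o["time"],1))
E
python3 - <<'E'
from h import *
o=goxy(.226,93.5);show(o,"pre")
p=o["tool_pos"]
print(robot.line_to([SC[0],SC[1],.212],vel=.012,guard=5));show(robot.observe(),"end");show(st())
E
```

```text
pre depth -2.84 xy [-0.05 -0.02] yaw 93.5 F [-0.5  0.1 -0.8] T [ 0.008 -0.03  -0.002] t 26.1
False
end depth 10.83 xy [ 0.04 -0.03] yaw 93.5 F [-1.7  0.4  1.1] T [-0.049  0.089  0.006] t 27.4
 depth 10.83 xy [0.04 0.  ] yaw 93.5 F [-0.8 -0.2  1.9] T [-0.086  0.101 -0.033] t 27.5
```

Run:
```python
from h import *
print(robot.line_to([SC[0],SC[1],.2105],vel=.01,guard=4));o=st();show(o,"floor")
z0=o["tool_pos"][2];y0=93.5
for d in(6,14,22,30,38,44):
    robot.line_to([SC[0],SC[1],z0-d*.0000873],vel=.0007 if 0 else .05,rotation=[180,0,y0-d])
    a=robot.observe()["torque"][2];o=st();show(o,f"{d} moving {a:.3f}")
```

```text
True
floor depth 11.05 xy [ 0.46 -0.15] yaw 93.5 F [-0.7 -0.6  6.2] T [-0.02   0.145  0.052] t 27.8
6 moving -0.036 depth 11.01 xy [ 0.41 -0.09] yaw 87.7 F [ 0.6 -0.2  4.7] T [-0.055 -0.174 -0.003] t 28.1
14 moving -0.033 depth 11.53 xy [ 0.44 -0.09] yaw 79.7 F [ 0.  -0.3  7.1] T [-0.097 -0.058 -0.003] t 28.5
22 moving -0.032 depth 12.19 xy [ 0.42 -0.09] yaw 71.7 F [ 0.3 -0.6  7.4] T [-0.054 -0.04   0.003] t 28.9
30 moving 0.005 depth 12.9 xy [ 0.38 -0.06] yaw 63.7 F [-0.6 -0.9  7.4] T [ 0.007  0.017 -0.001] t 29.3
38 moving -0.011 depth 13.62 xy [ 0.36 -0.04] yaw 55.7 F [ 0.2 -0.2  6.7] T [-0.006  0.011  0.027] t 29.7
44 moving -0.007 depth 14.12 xy [ 0.37 -0.01] yaw 49.7 F [0.1 0.8 8.3] T [ 0.054  0.022 -0.006] t 30.1
```

Run:
```python
from h import *
o=robot.observe();im=robot.grab_frame("scene");cw=robot.get_calibration("wrist");t=robot.grab_frame("wrist")
x,y=map(int,proj(robot.get_calibration("scene"),np.r_[SC,.11])[0]);u,v=map(int,proj(cw,np.r_[SC,.092])[0])
a=cv2.resize(im[y-50:y+50,x-50:x+50],(400,400),interpolation=cv2.INTER_CUBIC);b=cv2.resize(t[v-80:v+80,u-80:u+80],(400,400))
cv2.imwrite("pics/ins.png",np.hstack([a,b]));print(o["gripper_width"])
```

```text
0.01569749116190226
```

View pics/ins.png

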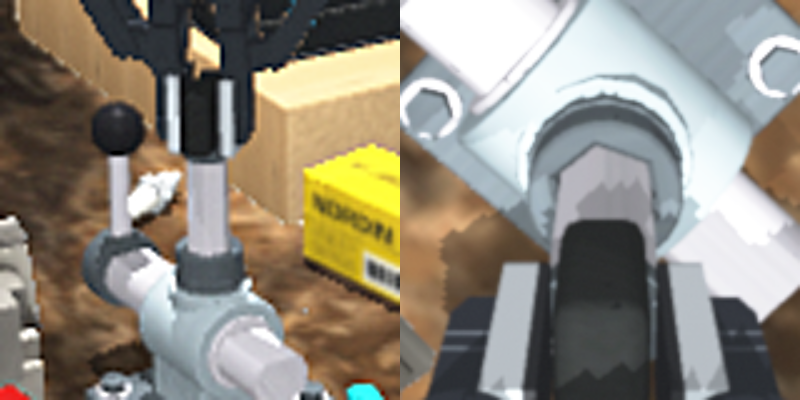

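The key sits deep in the socket, the screw has turned with it and gone down, and the lever is still upright. I'll continue in small steps while watching the torque.

```bash
cat >> h.py <<'E'
def turn(ds,z0,y0=93.5,lim=.22,cap=52):
    for d in ds:
        robot.line_to([SC[0],SC[1],z0-min(d,cap)*.0000873],vel=.05,rotation=[180,0,y0-d])
        L=[]
        for _ in range(6): robot.pause(.03);o=robot.observe();L.append(np.r_[o["torque"][2],o["ft_force"][2],o["joint_torque"][5],o["q"][5]])
        m=np.mean(L,0);print(d,"Tz %.3f Fz %.1f j6 %.3f q6 %.2f"%tuple(m),"sd %.3f"%np.std([l[0] for l in L]),"depth %.2f"%((.223-o["tool_pos"][2])*1e3),"t %.1f"%o["time"])
        if abs(m[0])>lim: print("STOP");break
E
python3 - <<'E'
from h import *
turn([46,48,50,51.5,53,54.5,56],.21195)
E
```

```text
46 Tz 0.035 Fz 7.7 j6 0.070 q6 122.21 sd 0.026 depth 14.28 t 30.6
48 Tz 0.059 Fz 7.4 j6 0.069 q6 124.21 sd 0.025 depth 14.46 t 31.1
50 Tz 0.051 Fz 7.2 j6 0.069 q6 126.21 sd 0.032 depth 14.63 t 31.5
51.5 Tz 0.066 Fz 7.7 j6 0.077 q6 127.71 sd 0.022 depth 14.75 t 32.0
53 Tz 0.080 Fz 7.2 j6 0.081 q6 129.21 sd 0.012 depth 14.88 t 32.4
54.5 Tz 0.071 Fz 6.6 j6 0.085 q6 130.70 sd 0.027 depth 14.96 t 32.9
56 Tz 0.064 Fz 6.1 j6 0.088 q6 132.21 sd 0.031 depth 15.06 t 33.3
```

```bash
sed -i 's/if abs(m\[0\])>lim/if max(abs(m[0]),m[2])>lim/' h.py
python3 - <<'E'
from h import *
turn([57.5,59,60.5,62,63.5,65,67,69],.21195,lim=.17,cap=58)
E
```

```text
57.5 Tz 0.079 Fz 7.3 j6 0.067 q6 133.71 sd 0.010 depth 15.29 t 33.8
59 Tz 0.072 Fz 7.2 j6 0.080 q6 135.21 sd 0.027 depth 15.37 t 34.2
60.5 Tz 0.062 Fz 6.6 j6 0.089 q6 136.70 sd 0.024 depth 15.49 t 34.7
62 Tz 0.082 Fz 6.4 j6 0.104 q6 138.21 sd 0.023 depth 15.52 t 35.1
63.5 Tz 0.125 Fz 6.2 j6 0.118 q6 139.70 sd 0.019 depth 15.54 t 35.6
65 Tz 0.112 Fz 6.2 j6 0.131 q6 141.20 sd 0.047 depth 15.57 t 36.0
67 Tz 0.126 Fz 5.7 j6 0.139 q6 143.20 sd 0.043 depth 15.63 t 36.5
69 Tz 0.143 Fz 5.4 j6 0.154 q6 145.20 sd 0.014 depth 15.65 t 36.9
```

Run:
```python
from h import *
turn([71,72.5,74,75.5,77],.21195,lim=.185,cap=58)
```

```text
71 Tz 0.161 Fz 5.3 j6 0.175 q6 147.20 sd 0.043 depth 15.68 t 37.4
72.5 Tz 0.172 Fz 5.3 j6 0.192 q6 148.70 sd 0.021 depth 15.74 t 37.8
STOP
```

Run:
```python
from h import *
turn([74,75.5,77,78.5],.21195,lim=.218,cap=58)
```

```text
74 Tz 0.212 Fz 5.7 j6 0.218 q6 150.22 sd 0.018 depth 15.77 t 38.3
75.5 Tz 0.209 Fz 5.3 j6 0.215 q6 151.72 sd 0.030 depth 15.79 t 38.7
77 Tz 0.240 Fz 5.3 j6 0.243 q6 153.24 sd 0.038 depth 15.83 t 39.2
STOP
```

Run:
```python
from h import *
robot.set_gripper(.05)
p=st()["tool_pos"]
robot.line_to(p+[0,0,.09],vel=.12);print(robot.observe()["ft_force"])
robot.set_gripper(.085)
robot.move_pose([.50,.075,.33],[180,0,180]);robot.pause(.3)
c=robot.get_calibration("wrist");im=robot.grab_frame("wrist");s=robot.grab_frame("scene")
u,v=map(int,proj(c,np.r_[SC,.15])[0])
cv2.imwrite("pics/fin.png",np.hstack([cv2.resize(s[140:340,240:440],(400,400)),cv2.resize(im[max(v-110,0):max(v-110,0)+200,u-80:u+120],(400,400))]))
print(robot.observe()["time"])
```

```text
[-0.11639728 -0.85442167 -1.24779313]
43.8083
```

View pics/fin.png

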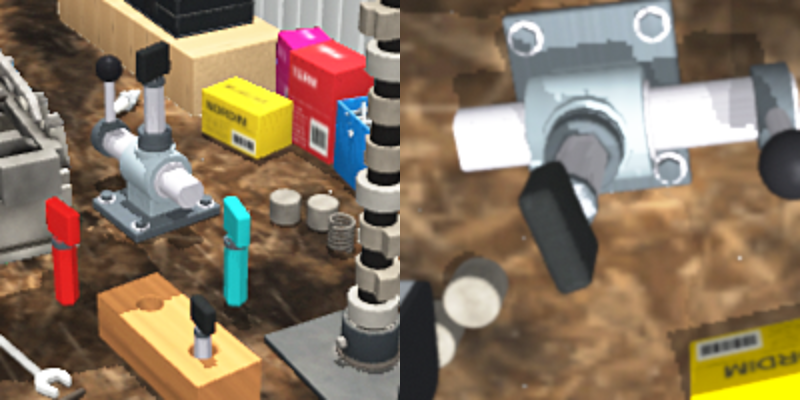

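The larger key stands upright in the screw at (155,100). The lever is up with its ball at (108,68), the smaller key is in its stand at (203,325), and the robot is clear.

```bash
python3 -c "
from plant import robot
print(robot.job_done())"
```

```text
the job is handed in; nothing more can be done
None
```

I handed the job in at about 44 s of the 72 s: lever upright (last measured 0.5° off), larger key standing in the snugged setscrew (about 0.24 N m felt, roughly 30 N on the flat by estimate), smaller key still in its stand; the verdict was not shown.

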